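# Clear the weighing bench

### The arm

A 7-joint arm with a two-finger parallel gripper is mounted at the origin on the work surface. World frame = base frame: x ahead of the robot, y to its left, z up, the work surface at z = 0. Lengths are in m, angles in degrees, forces in N, time in s.
With the tool pointing down it reaches from about 0.4 to 0.875 m from the base axis. Payload 19.3 kg.
Tool frame: the origin (TCP) lies on the centre line of the jaws, within the pads' length; the fingertips stand 11 mm ahead of it and the grasp point (between the pads) lies 8 mm behind it; z points along the fingers, y is the line along which they close (so a half turn about z gives the same grasp; the last joint's range is limited). The gripper opens to 85 mm and grips with 20 to 120 N. Pads are 22 mm wide; open, the fingers measure 114 mm over their backs; the gripper's body (76 mm by 85 mm) begins 54 mm behind the grasp point. The pads swing forward as they close: fully open they stand 13 mm farther back than shut.
Start: joints at [59.633, 29.874, -2.08, 91.645, 1.215, 58.505, -6.463], TCP at [0.277, -0.56, 0.242] pointing down, gripper open.
Joint ranges: [-166.77, 166.77], [-17.47, 122.26], [-85.68, 81.53], [9.62, 139.38], [-72.42, 252.41], [9.2, 110.78], [-144.41, 144.41]. Speed limits (degrees/s): [108.29, 108.29, 136.94, 136.94, 172.46, 172.46, 172.46].

### API

Orientations are given as [roll, pitch, yaw] about the fixed x, y, z axes, in that order (R = Rz(yaw) Ry(pitch) Rx(roll)).
In Python, from rig import * gives the robot as it stands.
- The arm moves only by the tool drive_tool, never from a script. Its argument "targets" is a list of rows, each a list of 7 numbers: the turn, a rotation vector about the tool's x, y, z in units of 6 degrees (1.0 is 6 degrees), then the shift along the tool's x, y, z in units of 25 mm (1.0 is 25 mm), then the finger opening in mm, from 0 to 85.4. A call has 1 to 5 rows; each row is the pose to reach, as a shift and turn from the pose commanded when the call began, along the tool's axes at that moment; what a row does not reach only later rows make up. A row lasts 1/12 s, in which the tool goes at most 41.7 mm and 7.16 degrees, less where a joint would pass 70% of its speed; a pose out of reach is approached as far as the arm can. A call with a gripper value outside its range is refused whole. The fingers move at their own pace and stop on an object; the grip force is fixed at half the most. Time passes only in rows, so rows that repeat a pose let the fingers close. It gives the time, the measured TCP pose, the force, the opening and the grip force at its end, in the units of the state.
- observe(): the state, without advancing time (a new reading comes with each control period).
- capture(name): name is "scene" or "top" or "wrist"; returns the picture (384x512x3 uint8, red, green, blue); there is no depth.
- camera_params(name): a dict with "K" (3x3 intrinsics, pixels), "rvec" (rotation vector, rad) and "tvec" (3), from world to camera coordinates, as OpenCV has them. Camera axes: x right, y down, z forward; pixel columns grow to the right and rows downward; lengths in m; the calibration is good to about 2 mm. A picture is of the moment at which its call begins: read the wrist's pose just before it. camera_params takes no time and is no camera call; for the wrist camera it gives the pose at the moment of the call.
- hand_in(): hands the job in; it is judged then, once.
The state is a dict: "t": time; "joints": joint angles; "qd": joint speeds; "joint_efforts": joint torques, N m; "eef_pos": TCP position; "eef_rot": TCP orientation; "ft_force": force on the tool from outside, world axes, zero at the start; "moment": the same for the moment, N m; "finger_gap": finger opening in m; "grip_force": force on a finger pad.
Only numpy, scipy, OpenCV 4.12 (cv2) and the standard library are available. Lean on these libraries where they do the work, as an engineer would, in place of code of your own. Each camera call takes 0.05 s, during which the arm holds its last target. There are 200 camera calls.

### The job

The weighing is finished, so sort what is left on the bench: put both steel weights in the wooden tray, both amber sample vials in the square white plastic tray, and the porcelain crucible in the round white dish. Each must be left standing upright and flat on the floor of its tray; set things down, do not drop them. Leave the red pipette bulb and the small square clip box where they are.

Things in the scene. Friction and masses are not known exactly. Their poses are not given: they have to be found in the camera images.
- weight_large: Large bare steel calibration weight, about 0.45 kg: cylinder 38 mm in diameter and 46 mm high, on it a 14 mm neck and a knob 22 mm in diameter, 66 mm high overall. Loose, stands upright; origin at the centre of its underside, z up along its axis.
- weight_small: Small bare steel calibration weight, about 0.18 kg: cylinder 28 mm in diameter and 34 mm high, on it a 10 mm neck and a knob 16 mm in diameter, 50 mm high overall. Loose, stands upright; origin at the centre of its underside, z up along its axis.
- vial_tall: Tall amber glass sample vial, closed: body 28 mm in diameter and 48 mm high, white cap 22 mm in diameter, 62 mm high overall, about 45 g. Loose, stands upright; origin at the centre of its underside, z up along its axis.
- vial_short: Short amber glass sample vial, closed: body 24 mm in diameter and 34 mm high, white cap 19 mm in diameter, 46 mm high overall, about 25 g. Loose, stands upright; origin at the centre of its underside, z up along its axis.
- crucible: Open white porcelain crucible, a plain round cup 40 mm high, 37 mm in diameter outside at the rim and 33 mm at the foot, wall 3 mm, about 50 g. Loose, stands upright; origin at the centre of its underside, z up along its axis.
- weight_tray: Open rectangular wooden tray, fixed to the bench: 100 mm (its x) by 160 mm (its y) outside, 18 mm high, walls and floor 5 mm thick. Origin at the centre of its underside on the bench, so its inner floor is at 5 mm. Turned up to 0.25 rad about z.
- vial_tray: Open square white plastic tray, fixed to the bench: 120 mm by 120 mm outside, 22 mm high, walls and floor 5 mm thick. Origin at the centre of its underside on the bench, inner floor at 5 mm. Turned up to 0.25 rad about z.
- dish: Open round white porcelain dish, fixed to the bench: 120 mm in diameter at the rim, 112 mm at the foot, 14 mm high, wall 4 mm, floor 5 mm thick. Origin at the centre of its underside on the bench, inner floor at 5 mm.
- bulb: Bystander, loose: red rubber pipette bulb (ball 36 mm in diameter) on a white stem and a round white foot 38 mm in diameter, 70 mm high overall. To be left alone. Origin at the centre of its underside.
- clip_box: Bystander, loose: small square grey box with a flat white lid, 29 mm square and 30 mm high. To be left alone. Origin at the centre of its underside.
Mind the look-alikes: they are no part of the job. Leave any blue look-alike of the weight_large alone. Leave any green look-alike of the weight_small alone.

How it is judged (in metres and radians):
At the end, for the whole second after the job is handed in: Weights on the wooden tray's floor (centres within 40 mm by 70 mm of its centre), vials on the square tray's (within 48 mm each way), crucible on the dish's (within 42 mm): each underside within 6 mm of the floor, upright within 0.2 rad, released, at rest (x of weight_large in the frame of weight_tray between -0.04 and 0.04 m and y of weight_large in the frame of weight_tray between -0.07 and 0.07 m and z of weight_large in the frame of weight_tray between 0.002 and 0.011 m and angle between each of weight_large, weight_small, vial_tall, vial_short, crucible's own z axis and vertical below 0.2 rad and linear speed of each of weight_large, weight_small, vial_tall, vial_short, crucible below 0.03 m/s and x of weight_small in the frame of weight_tray between -0.04 and 0.04 m and y of weight_small in the frame of weight_tray between -0.07 and 0.07 m and z of weight_small in the frame of weight_tray between 0.002 and 0.011 m and x of vial_tall in the frame of vial_tray between -0.048 and 0.048 m and y of vial_tall in the frame of vial_tray between -0.048 and 0.048 m and z of vial_tall in the frame of vial_tray between 0.002 and 0.011 m and x of vial_short in the frame of vial_tray between -0.048 and 0.048 m and y of vial_short in the frame of vial_tray between -0.048 and 0.048 m and z of vial_short in the frame of vial_tray between 0.002 and 0.011 m and horizontal distance between crucible and dish below 0.042 m and z of crucible in the frame of dish between 0.002 and 0.011 m); the robot touches nothing.
It fails at once if the pipette bulb or the clip box is moved more than 20 mm (distance of any of bulb, clip_box from where it was at the start of the episode above 0.02 m).
It fails at once if a thing is dropped: falls free of the fingers faster than 0.9 m/s (a fall of about 40 mm) ((contact force between weight_large and the fingers below 0.05 N and linear speed of weight_large above 0.9 m/s) or (contact force between weight_small and the fingers below 0.05 N and linear speed of weight_small above 0.9 m/s) or (contact force between vial_tall and the fingers below 0.05 N and linear speed of vial_tall above 0.9 m/s) or (contact force between vial_short and the fingers below 0.05 N and linear speed of vial_short above 0.9 m/s) or (contact force between crucible and the fingers below 0.05 N and linear speed of crucible above 0.9 m/s)).
It also fails if it takes over 106 s, if anything falls off the work surface, if the arm or the gripper's body presses on something with over 40 N, if the wrist force passes 120 N, or if a joint passes its speed limit or range.

## Working session

There is one attempt and no reset: what is moved stays moved. The work goes in short steps, Python scripts to look and compute and a tool call to move; the robot and the scene stay as the last step left them, time stands still between calls to the robot, and variables do not carry over. Pictures are saved under pics/ and viewed, at most 14 in all, crops included, and the job is handed in when it is done.

Besides the shell and the picture viewer there is one more tool, called after "Emit:" in YAML: its name, and indented under it one key for each argument. drive_tool: Moves the arm, as the interface text tells. Its arguments: {"type":"object","properties":{"targets":{"type":"array"}},"required":["targets"]}

```bash
ls; mkdir -p pics; python3 - <<'E'
from rig import *
import cv2,numpy as np
print(observe())
for n in("scene","top"):
    im=capture(n);cv2.imwrite(f"pics/{n}0.png",im[:,:,::-1]);p=camera_params(n);print(n,p)
    R=cv2.Rodrigues(np.array(p['rvec'],float))[0];print(-R.T@np.array(p['tvec']))
a=cv2.imread("pics/scene0.png");b=cv2.imread("pics/top0.png")
E
```

```text
pics
{'t': 0.0, 'joints': array([59.63396038, 29.910758  , -2.08067526, 91.67480741,  1.21635596,
       58.50402186, -6.4638222 ]), 'qd': array([ 0.06121422, -0.01211638,  0.12793806, -0.01149199, -0.01690216,
        0.0270104 ,  0.11720486]), 'joint_efforts': array([-3.97076510e-04, -9.27120781e+01,  1.97973222e+00, -3.69917858e+01,
        1.79400895e-02,  8.43534566e-03,  2.63538013e-06]), 'eef_pos': array([ 0.27715259, -0.55981427,  0.24170204]), 'eef_rot': array([-1.79932833e+02,  6.63309216e-03,  2.63427171e+01]), 'ft_force': array([-0.5424438 , -0.93292669,  0.37890126]), 'moment': array([ 0.07243405, -0.01754408,  0.02277332]), 'grip_force': 0.0, 'finger_gap': 0.08533863086059731}
scene {'K': array([[452.81572901,   0.        , 256.1217208 ],
       [  0.        , 452.81572901, 191.98105025],
       [  0.        ,   0.        ,   1.        ]]), 'rvec': array([ 1.34236458,  2.03330299, -1.01013667]), 'tvec': array([ 0.22802277, -0.27471776,  1.51141837])}
[1.35554412 0.32115468 0.68644704]
top {'K': array([[378.01358893,   0.        , 258.10219505],
       [  0.        , 378.01358893, 193.17347727],
       [  0.        ,   0.        ,   1.        ]]), 'rvec': array([ 2.15057498, -2.14413283,  0.1537469 ]), 'tvec': array([-0.0104267 ,  0.57172508,  0.90014403])}
[ 0.43778943 -0.00880818  0.97236844]
```

View pics/scene0.png

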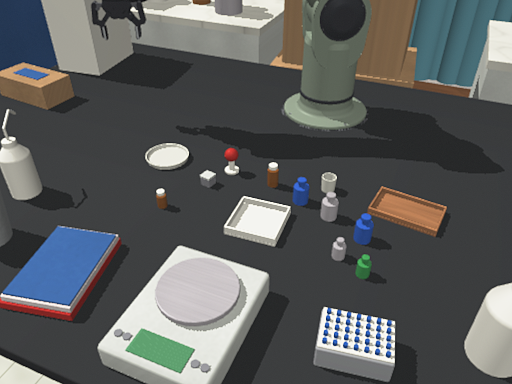

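View pics/top0.png

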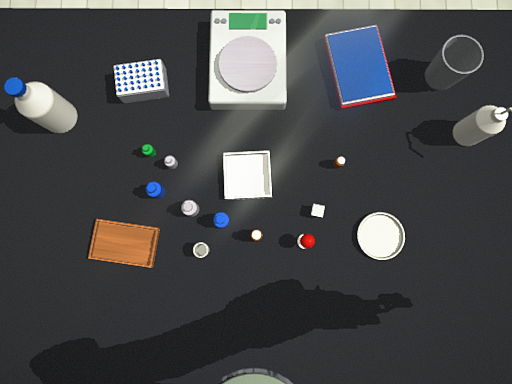

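```bash
cat > h.py <<'E'
from rig import *
import cv2,numpy as np
def cast(name,uv,z,p=None):
    p=p or camera_params(name);R=cv2.Rodrigues(np.array(p['rvec'],float))[0];c=-R.T@np.array(p['tvec']).ravel()
    d=R.T@np.linalg.inv(p['K'])@np.array([uv[0],uv[1],1.]);return c+d*(z-c[2])/d[2]
def proj(name,X,p=None):
    p=p or camera_params(name)
    return cv2.projectPoints(np.array(X,float).reshape(-1,1,3),np.array(p['rvec'],float),np.array(p['tvec'],float),p['K'],None)[0].reshape(-1,2)
E
python3 - <<'E'
from h import *
a=cv2.imread("pics/scene0.png");b=cv2.imread("pics/top0.png")
A=a[140:290,120:460];B=b[130:280,80:420]
cv2.imwrite("pics/crop1.png",cv2.resize(np.vstack([A,B]),None,fx=2,fy=2,interpolation=cv2.INTER_CUBIC))
for n,im,(r0,r1,c0,c1) in(("top",b,(130,280,80,420)),("scene",a,(140,290,120,460))):
    m=(im.max(2)>75).astype(np.uint8);m[:r0]=0;m[r1:]=0;m[:,:c0]=0;m[:,c1:]=0
    k,l,s,c=cv2.connectedComponentsWithStats(m)
    print(n)
    for i in range(1,k):
        if s[i,4]>25:
            print(c[i].round(1),s[i],im[l==i].mean(0).round(),'z.02:',cast(n,c[i],.025)[:2].round(4))
            if s[i,4]>600:
                cn=cv2.findContours((l==i).astype(np.uint8),0,1)[0][0]
                if n=="top":
                    bx=cv2.boxPoints(cv2.minAreaRect(cn));print([cast(n,q,.018)[:2].round(4).tolist() for q in bx])
E
```

```text
top
[246. 166.] [ 192  130  110   88 4646] [157. 161. 160.] z.02: [0.6441 0.0226]
[[0.587, 0.1932], [0.8451, 0.0662], [0.7348, -0.1337], [0.4845, -0.0014]]
[148.3 149.8] [142 144  14  13 137] [ 68. 151.  41.] z.02: [0.6859 0.2742]
[170.6 161.4] [164 155  14  14 140] [169. 166. 171.] z.02: [0.6557 0.2159]
[340.1 160.6] [335 156  11  10  84] [158. 176. 193.] z.02: [ 0.6589 -0.2188]
[155.1 189.5] [145 181  21  18 267] [187.  90.  41.] z.02: [0.5826 0.2524]
[189.8 207.6] [181 199  19  18 243] [182. 179. 184.] z.02: [0.5367 0.1631]
[317.5 210. ] [311 203  14  15 160] [222. 229. 227.] z.02: [ 0.5317 -0.1583]
[221.1 219.7] [213 212  17  16 225] [204. 102.  51.] z.02: [0.5066 0.0837]
[380.7 235.5] [ 357  212   49   48 1843] [223. 232. 233.] z.02: [ 0.4684 -0.3146]
[[0.5276, -0.2593], [0.528, -0.3809], [0.4106, -0.3748], [0.4103, -0.2553]]
[123.8 242.8] [  88  218   72   50 2719] [ 65. 117. 185.] z.02: [0.4484 0.3246]
[[0.4104, 0.4157], [0.5123, 0.4071], [0.4877, 0.2384], [0.3865, 0.2495]]
[256.3 234.6] [251 229  12  12 114] [168. 186. 207.] z.02: [ 0.4697 -0.0046]
[305.6 240.7] [297 233  18 
[... 355 characters left out ...]
.0098]
[207.4 178.1] [199 170  17  18 225] [144. 147. 145.] z.02: [ 0.538  -0.1542]
[328.6 197.2] [320 172  19  50 735] [139. 143. 145.] z.02: [0.4926 0.1496]
[300.4 191.5] [292 176  18  30 416] [142.  74.  45.] z.02: [0.498  0.0803]
[399.2 213.8] [ 353  186   94   59 2829] [ 88. 103. 137.] z.02: [0.489  0.3154]
[160.6 197.9] [156 188  11  21 186] [ 90. 110. 134.] z.02: [ 0.655  -0.2179]
[257.2 220.5] [ 223  196   68   51 2352] [199. 206. 207.] z.02: [0.64   0.0257]
[338.5 249. ] [331 237  16  24 301] [136. 135. 138.] z.02: [0.6567 0.2168]
[205. 273.] [ 142  245  128   45 3714] [203. 205. 208.] z.02: [ 0.8265 -0.0069]
[363.1 266.6] [355 254  17  25 321] [ 69. 120.  56.] z.02: [0.6863 0.275 ]
```

View pics/crop1.png

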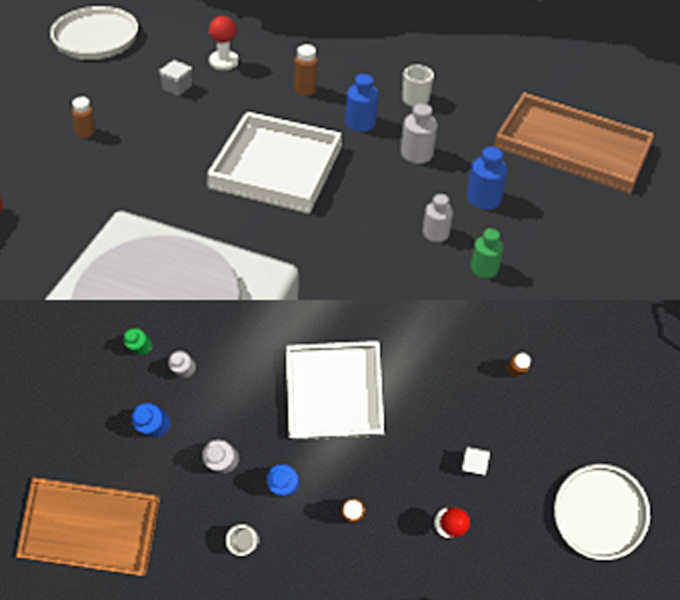

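Emit:
drive_tool:
  targets:
    - [0,0,0,8,-2.25,0,60]
    - [0,0,0,8,-2.25,0,60]
    - [0,0,0,8,-2.25,0,60]
    - [0,0,0,8,-2.25,0,60]
    - [0,0,0,8,-2.25,0,60]

```text
t: 0.52
eef_pos: [0.4327, -0.4193, 0.2422]
eef_rot: [-180.0, 0.0, 26.3]
ft_force: [0.2, -0.3, -0.5]
finger_gap: 0.0602
grip_force: 0.0
```

Emit:
drive_tool:
  targets:
    - [0,0,0,8,-2.25,0,60]
    - [0,0,0,8,-2.25,0,60]
    - [0,0,0,8,-2.25,0,60]
    - [0,0,0,8,-2.25,0,60]
    - [0,0,0,8,-2.25,0,60]

```text
t: 0.93
eef_pos: [0.5871, -0.28, 0.2421]
eef_rot: [-180.0, 0.0, 26.4]
ft_force: [1.2, -0.5, -0.0]
finger_gap: 0.06
grip_force: 0.0
```

```bash
cat >> h.py <<'E'
def mv(x,y,z,yaw=None):
    "TCP goal -> units in tool axes from present pose"
    s=observe();p=np.array(s['eef_pos']);w=np.radians(s['eef_rot'][2]);d=np.array([x,y,z])-p
    r=0 if yaw is None else -((yaw-s['eef_rot'][2]+180)%360-180)/6
    print('rz %.2f  sh %.2f %.2f %.2f'%(r,(d[0]*np.cos(w)+d[1]*np.sin(w))/.025,(d[0]*np.sin(w)-d[1]*np.cos(w))/.025,-d[2]/.025),'pos',p.round(4),'yaw',s['eef_rot'][2].round(1))
def blobs(im,mask,amin=20):
    k,l,s,c=cv2.connectedComponentsWithStats(mask.astype(np.uint8))
    return [(c[i],s[i],l==i) for i in range(1,k) if s[i,4]>=amin]
E
python3 - <<'E'
from h import *
p=camera_params("wrist");im=capture("wrist");cv2.imwrite("pics/w1.png",im[:,:,::-1])
R=cv2.Rodrigues(np.array(p['rvec'],float))[0];print(p['K'][0,0],(-R.T@np.array(p['tvec'])).round(4),R.round(2))
print(proj("wrist",[.655,-.218,.046],p))
E
```

```text
336.141065946572 [ 0.649  -0.2507  0.3735] [[ 0.44 -0.9  -0.  ]
 [-0.86 -0.43  0.27]
 [-0.24 -0.12 -0.96]]
[[225.83872571  79.40070321]]
```

View pics/w1.png

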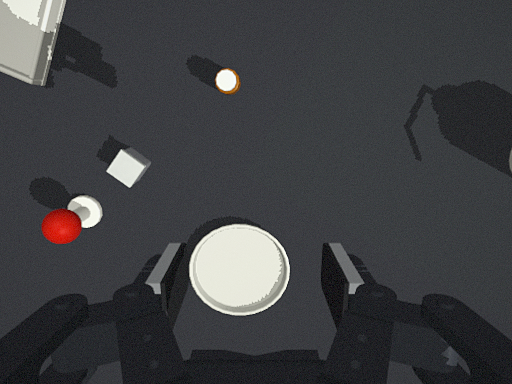

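```bash
python3 - <<'E'
from h import *
im=cv2.imread("pics/w1.png")
for c,s,m in blobs(im,(im.min(2)>175),100):
    u=[s[0]+s[2]/2-.5,s[1]+s[3]/2-.5]
    print(c.round(1),s,[cast("wrist",u,z)[:2].round(4).tolist() for z in(.046,.014,.030)])
mv(.655,-.218,.10,0)
E
```

```text
[24.9  9.4] [  2   0  40  26 636] [[0.6303, -0.0243], [0.628, -0.0029], [0.6291, -0.0136]]
[45.7 15. ] [ 40   0  13  32 184] [[0.6377, -0.0443], [0.6361, -0.0249], [0.6369, -0.0346]]
[225.8  79.9] [216  70  20  21 331] [[0.6604, -0.2086], [0.661, -0.2053], [0.6607, -0.2069]]
[125.1 168.4] [107 150  38  37 758] [[0.5415, -0.1557], [0.5305, -0.1472], [0.536, -0.1515]]
[ 87.6 210.5] [ 69 197  33  31 490] [[0.4797, -0.135], [0.4627, -0.1245], [0.4712, -0.1298]]
[236.6 266.9] [ 190  225  100   90 6355] [[0.493, -0.3051], [0.4772, -0.3112], [0.4851, -0.3081]]
rz 4.47  sh 3.19 -0.81 5.67 pos [ 0.5931 -0.272   0.2418] yaw 26.8
```

Emit:
drive_tool:
  targets:
    - [0,0,1.1,1.2,-0.4,1.0,60]
    - [0,0,2.2,2.4,-0.8,2.6,60]
    - [0,0,3.3,3.4,-1.0,4.2,60]
    - [0,0,4.39,3.64,-1.1,5.6,60]
    - [0,0,4.39,3.64,-1.1,5.6,60]

```text
t: 1.4
eef_pos: [0.6539, -0.2127, 0.0955]
eef_rot: [-179.8, 0.4, -0.2]
ft_force: [-0.5, 0.7, -0.8]
finger_gap: 0.0602
grip_force: 0.0
```

Emit:
drive_tool:
  targets:
    - [0,0,0,0,0,0,60]
    - [0,0,0,0,0,0,60]
    - [0,0,0,0,0,0,60]

```text
t: 1.65
eef_pos: [0.6556, -0.2185, 0.1048]
eef_rot: [179.9, -0.1, 0.0]
ft_force: [-0.7, -0.4, 0.8]
finger_gap: 0.0599
grip_force: 0.0
```

```bash
python3 - <<'E'
from h import *
mv(.655,-.2165,.018,0)
p=camera_params("wrist");im=capture("wrist")[:,:,::-1].copy()
for c,s,m in blobs(im,(im.min(2)>175),100):
    u=[s[0]+s[2]/2-.5,s[1]+s[3]/2-.5]
    print(c.round(1),s,[cast("wrist",u,z,p)[:2].round(4).tolist() for z in(.046,.014,.030)])
# trays from top image (top0): vial tray as white blob away from the balance, wooden by hue
b=cv2.imread("pics/top0.png")
m=(b.min(2)>130);m[:148]=0;m[205:]=0;m[:,:215]=0;m[:,285:]=0
m2=(b[:,:,2]>b[:,:,0].astype(int)+40);m2[:210]=0;m2[275:]=0;m2[:,170:]=0
for mm,h in((m,.022),(m2,.018)):
    q=cv2.minAreaRect(np.argwhere(mm)[:,::-1].astype(np.float32));bx=cv2.boxPoints(q)
    P=np.array([cast("top",v,h)[:2] for v in bx]);print(q,P.round(4).tolist(),P.mean(0).round(4),[np.linalg.norm(P[i]-P[i-1]).round(3) for i in range(4)])
# caps / tops in the top view
for nm,(u0,u1,v0,v1),z in(("tall",(248,266,226,244),.062),("cruc",(190,212,240,262),.04),("WL",(178,202,196,220),.03),("WS",(160,180,152,171),.02),("B1",(210,232,208,232),.03),("B2",(142,168,178,202),.03),("bulb",(294,318,230,252),.03)):
    r=b[v0:v1,u0:u1]; mm=(r.min(2)>150) if nm=="tall" else r.max(2)>75
    c,s,_=max(blobs(r,mm,10),key=lambda t:t[1][4]);u=[u0+s[0]+s[2]/2-.5,v0+s[1]+s[3]/2-.5];print(nm,u,s[2:],cast("top",u,z)[:2].round(4))
E
```

```text
rz 0.01  sh -0.02 -0.08 3.47 pos [ 0.6556 -0.2185  0.1048] yaw 0.0
[ 12.4 272.2] [   0  171   37  155 2876] [[0.6383, -0.0746], [0.6238, -0.0503], [0.631, -0.0624]]
[251.4 220.8] [236 204  31  34 813] [[0.6562, -0.2178], [0.6448, -0.2175], [0.6505, -0.2176]]
[161.6 267.5] [146 243  34  51 593] [[0.6247, -0.1624], [0.608, -0.1528], [0.6164, -0.1576]]
[347.  267.4] [330 243  34  51 590] [[0.6248, -0.2775], [0.6081, -0.2872], [0.6164, -0.2823]]
[400.9 373.7] [386 360  37  24 620] [[0.5461, -0.3229], [0.5161, -0.3403], [0.5311, -0.3316]]
((246.8105010986328, 174.20947265625), (46.6417350769043, 47.6404914855957), 87.1375961303711) [[0.6812, 0.0851], [0.6879, -0.0376], [0.5665, -0.0434], [0.5601, 0.0772]] [0.6239 0.0203] [np.float64(0.121), np.float64(0.123), np.float64(0.122), np.float64(0.121)]
((123.53758239746094, 242.7462921142578), (67.0093765258789, 41.10689926147461), 8.426969528198242) [[0.4103, 0.4157], [0.5117, 0.4073], [0.4874, 0.2388], [0.3868, 0.2497]] [0.4491 0.3279] [np.float64(0.168), np.float64(0.102), np.float64(0.17), np.float64(0.101)]
tall [np.float64(256.0), np.float64(234.5)] [ 9 10 71] [ 0.4687 -0.004 ]
cruc [np.float64(201.0), np.float64(249.5)] [ 17  16 216] [0.4326 0.1302]
WL [np.float64(190.0), np.float64(207.5)] [ 19  18 243] [0.5366 0.1618]
WS [np.float64(170.5), np.float64(161.5)] [ 14  14 140] [0.6565 0.2172]
B1 [np.float64(221.0), np.float64(219.5)] [ 17  16 225] [0.5067 0.0836]
B2 [np.float64(155.0), np.float64(189.5)] [ 21  18 267] [0.5819 0.2513]
bulb [np.float64(305.5), np.float64(240.5)] [ 18  16 234] [ 0.4554 -0.1263]
```

Emit:
drive_tool:
  targets:
    - [0,0,0,0,0,1.2,60]
    - [0,0,0,0,0,2.4,60]
    - [0,0,0,0,0,3.1,60]
    - [0,0,0,0,0,3.4,60]
    - [0,0,0,0,0,3.4,60]

```text
t: 2.12
eef_pos: [0.6548, -0.2174, 0.0173]
eef_rot: [-180.0, 0.0, -0.0]
ft_force: [0.5, 0.4, -0.5]
finger_gap: 0.0598
grip_force: 0.0
```

Emit:
drive_tool:
  targets:
    - [0,0,0,0,0,0,40]
    - [0,0,0,0,0,0,20]
    - [0,0,0,0,0,0,10]
    - [0,0,0,0,0,0,10]
    - [0,0,0,0,0,0,10]

```text
t: 2.53
eef_pos: [0.6561, -0.2172, 0.0193]
eef_rot: [180.0, -0.1, 0.0]
ft_force: [-2.3, 0.0, 11.3]
finger_gap: 0.0221
grip_force: 58.3
```

Emit:
drive_tool:
  targets:
    - [0,0,0,0,0,0,10]
    - [0,0,0,0,0,0,10]

```text
t: 2.7
eef_pos: [0.6561, -0.2172, 0.0193]
eef_rot: [180.0, -0.1, 0.0]
ft_force: [-3.1, -0.1, 11.7]
finger_gap: 0.0219
grip_force: 58.3
```

Emit:
drive_tool:
  targets:
    - [0,0,0,0,0,-0.6,10]
    - [0,0,0,0,0,-1.4,10]
    - [0,0,0,0,-0.6,-2.2,10]
    - [0,0,0,0,-1.8,-2.4,10]
    - [0,0,0,0,-3.2,-2.4,10]

```text
t: 3.12
eef_pos: [0.6563, -0.1384, 0.081]
eef_rot: [179.9, -0.3, -0.2]
ft_force: [0.9, 0.5, -0.5]
finger_gap: 0.0219
grip_force: 58.8
```

Emit:
drive_tool:
  targets:
    - [0,0,0,-0.05,-1.5,0,10]
    - [0,0,0,-0.1,-3.0,0,10]
    - [0,0,0,-0.2,-4.5,0,10]
    - [0,0,0,-0.24,-5.7,0,10]
    - [0,0,0,-0.24,-6.3,0,10]

```text
t: 3.53
eef_pos: [0.6493, 0.0261, 0.0789]
eef_rot: [-179.9, -0.1, 0.2]
ft_force: [0.9, 0.3, -0.8]
finger_gap: 0.0221
grip_force: 58.8
```

Emit:
drive_tool:
  targets:
    - [0,0,0,0,0,0,10]
    - [0,0,0,0,0,0.6,10]
    - [0,0,0,0,0,1.2,10]
    - [0,0,0,0,0,1.6,10]
    - [0,0,0,0,0,1.8,10]

```text
t: 3.95
eef_pos: [0.649, 0.0199, 0.0317]
eef_rot: [180.0, 0.0, -0.0]
ft_force: [-0.1, -0.7, -1.2]
finger_gap: 0.0222
grip_force: 58.8
```

Emit:
drive_tool:
  targets:
    - [0,0,0,0,0,0,10]
    - [0,0,0,0,0,0,10]

```text
t: 4.12
eef_pos: [0.6495, 0.0203, 0.0328]
eef_rot: [180.0, -0.0, -0.0]
ft_force: [-0.1, -0.5, 0.3]
finger_gap: 0.0222
grip_force: 58.8
```

```bash
python3 - <<'E'
from h import *
mv(.650,.021,.0243,0)
cv2.imwrite("pics/w2.png",np.hstack([capture("wrist")[:,:,::-1][150:],cv2.resize(capture("scene")[160:260,200:320][:,:,::-1],(281,234))]))
E
```

```text
rz -0.00  sh 0.02 -0.03 0.34 pos [0.6495 0.0203 0.0328] yaw -0.0
```

View pics/w2.png

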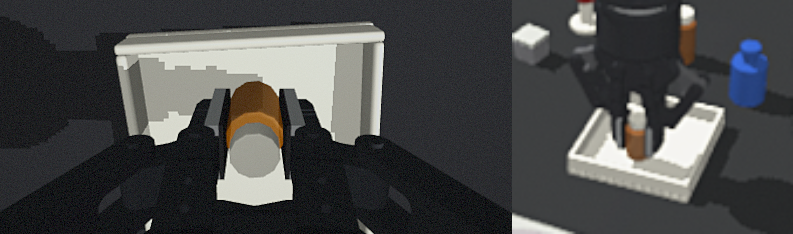

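Emit:
drive_tool:
  targets:
    - [0,0,0,0,0,0.15,10]
    - [0,0,0,0,0,0.25,10]
    - [0,0,0,0,0,0.32,10]
    - [0,0,0,0,0,0.32,10]
    - [0,0,0,0,0,0.32,10]

```text
t: 4.63
eef_pos: [0.6492, 0.0207, 0.0243]
eef_rot: [180.0, -0.0, 0.0]
ft_force: [-1.2, 0.6, 2.3]
finger_gap: 0.0221
grip_force: 59.1
```

Emit:
drive_tool:
  targets:
    - [0,0,0,0,0,0.03,10]
    - [0,0,0,0,0,0.03,10]

```text
t: 4.8
eef_pos: [0.6493, 0.0208, 0.0243]
eef_rot: [-180.0, -0.0, 0.0]
ft_force: [-5.0, -0.4, 14.3]
finger_gap: 0.0223
grip_force: 60.4
```

Emit:
drive_tool:
  targets:
    - [0,0,0,0,0,-0.02,28]
    - [0,0,0,0,0,-0.02,36]
    - [0,0,0,0,0,-0.02,40]
    - [0,0,0,0,0,-0.02,40]
    - [0,0,0,0,0,-0.4,40]

```text
t: 5.22
eef_pos: [0.6482, 0.0207, 0.0322]
eef_rot: [180.0, 0.1, 0.0]
ft_force: [0.1, -0.3, -0.2]
finger_gap: 0.0401
grip_force: 0.0
```

Emit:
drive_tool:
  targets:
    - [0,0,0,0,0,-0.8,40]
    - [0,0,0,0,0,-2,40]
    - [0,0,0,0,0,-3.2,60]
    - [0,0,0,-1.4,0.2,-3.6,60]
    - [0,0,0,-2.8,0.4,-3.6,60]

```text
t: 5.63
eef_pos: [0.5804, 0.0109, 0.1266]
eef_rot: [-180.0, -0.3, 0.0]
ft_force: [0.3, 0.1, -1.0]
finger_gap: 0.0602
grip_force: 0.0
```

Emit:
drive_tool:
  targets:
    - [0,0,0,-1.5,0.2,0,60]
    - [0,0,0,-3.0,0.4,0,60]
    - [0,0,0,-4.2,0.6,0,60]
    - [0,0,0,-4.4,0.6,0,60]
    - [0,0,0,-4.4,0.6,0,60]

```text
t: 6.05
eef_pos: [0.4681, -0.0045, 0.1244]
eef_rot: [-180.0, -0.0, -0.0]
ft_force: [1.0, -0.5, -0.2]
finger_gap: 0.0596
grip_force: 0.0
```

Emit:
drive_tool:
  targets:
    - [0,0,0,0,0,0,60]
    - [0,0,0,0,0,0,60]

```text
t: 6.22
eef_pos: [0.4706, -0.004, 0.1239]
eef_rot: [-180.0, -0.1, 0.0]
ft_force: [-0.4, 0.6, -0.0]
finger_gap: 0.0601
grip_force: 0.0
```

```bash
cat >> h.py <<'E'
def wl(z,amin=100,thr=175):
    p=camera_params("wrist");im=capture("wrist")[:,:,::-1].copy()
    for c,s,m in blobs(im,(im.min(2)>thr),amin):
        u=[s[0]+s[2]/2-.5,s[1]+s[3]/2-.5];print(c.round(1),s,cast("wrist",u,z,p)[:2].round(4))
    return im,p
E
python3 - <<'E'
from h import *
mv(.4687,-.004,.020,0)
im,p=wl(.062);cv2.imwrite("pics/w3.png",im)
print(proj("wrist",[.4687,-.004,.062],p))
s=capture("scene")[:,:,::-1];cv2.imwrite("pics/s3.png",np.hstack([im,cv2.resize(s[130:290,120:240+40],(384,384))])[:, :800])
E
```

```text
rz 0.00  sh -0.08 0.00 4.15 pos [ 0.4706 -0.004   0.1239] yaw 0.0
[129.9  30.4] [123   0  15  62 405] [0.5757 0.0601]
[211.5  32.7] [ 132    0  183   70 9546] [0.5737 0.0113]
[311.5  25.3] [309   0   6  52 310] [ 0.578 -0.035]
[489.5 118.3] [ 463   92   49   52 1793] [ 0.5312 -0.1354]
[417.4 204.1] [394 195  43  21 496] [ 0.48   -0.1018]
[255.5 224.4] [239 209  34  32 864] [ 0.4675 -0.0059]
[403.2 232.1] [391 226  23  14 221] [ 0.4623 -0.0961]
[ 61.7 261.8] [ 37 239  51  47 399] [0.4422 0.1165]
[[252.45170065 222.60921225]]
```

View pics/w3.png

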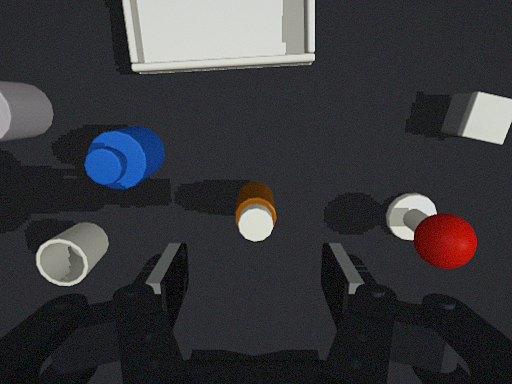

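Emit:
drive_tool:
  targets:
    - [0,0,0,-0.1,0.07,1.4,55]
    - [0,0,0,-0.1,0.07,2.8,55]
    - [0,0,0,-0.1,0.07,3.8,55]
    - [0,0,0,-0.1,0.07,4.1,55]
    - [0,0,0,-0.1,0.07,4.1,55]

```text
t: 6.73
eef_pos: [0.466, -0.006, 0.0195]
eef_rot: [180.0, 0.2, 0.0]
ft_force: [1.3, 0.1, 0.5]
finger_gap: 0.0553
grip_force: 0.0
```

Emit:
drive_tool:
  targets:
    - [0,0,0,0,0,0,40]
    - [0,0,0,0,0,0,25]
    - [0,0,0,0,0,0,15]
    - [0,0,0,0,0,0,15]
    - [0,0,0,0,0,0,15]

```text
t: 7.15
eef_pos: [0.4677, -0.006, 0.0226]
eef_rot: [-180.0, -0.1, -0.0]
ft_force: [-0.8, -0.5, 10.2]
finger_gap: 0.0273
grip_force: 58.8
```

Emit:
drive_tool:
  targets:
    - [0,0,0,0,0,0,15]
    - [0,0,0,0,0,0,15]

```text
t: 7.32
eef_pos: [0.4677, -0.006, 0.0225]
eef_rot: [-180.0, -0.1, -0.0]
ft_force: [-1.3, -0.1, 9.4]
finger_gap: 0.0271
grip_force: 58.8
```

Emit:
drive_tool:
  targets:
    - [0,0,0,0,0,-0.8,15]
    - [0,0,0,0,0,-1.8,15]
    - [0,0,0,0.6,0,-2.2,15]
    - [0,0,0,2.0,-0.3,-2.2,15]
    - [0,0,0,3.4,-0.6,-2.2,15]

```text
t: 7.73
eef_pos: [0.5534, 0.0089, 0.0788]
eef_rot: [-180.0, -0.2, -0.0]
ft_force: [1.0, 0.2, -0.7]
finger_gap: 0.0265
grip_force: 59.0
```

Emit:
drive_tool:
  targets:
    - [0,0,0,1.2,-0.3,0,15]
    - [0,0,0,1.8,-0.4,0,15]
    - [0,0,0,1.8,-0.4,0,15]
    - [0,0,0,1.8,-0.4,0.8,15]
    - [0,0,0,1.8,-0.4,1.4,15]

```text
t: 8.15
eef_pos: [0.5971, 0.019, 0.0418]
eef_rot: [-180.0, -0.1, -0.0]
ft_force: [0.4, -0.7, -0.3]
finger_gap: 0.0266
grip_force: 59.0
```

Emit:
drive_tool:
  targets:
    - [0,0,0,0,0,0.2,15]
    - [0,0,0,0,0,0.3,15]
    - [0,0,0,0,0,0.3,15]

```text
t: 8.4
eef_pos: [0.5967, 0.0189, 0.0341]
eef_rot: [180.0, -0.0, -0.0]
ft_force: [-0.1, -0.2, 0.0]
finger_gap: 0.0267
grip_force: 59.0
```

```bash
python3 - <<'E'
from h import *
mv(.598,.019,.0275,0)
E
```

```text
rz -0.00  sh 0.05 -0.00 0.26 pos [0.5967 0.0189 0.0341] yaw -0.0
```

Emit:
drive_tool:
  targets:
    - [0,0,0,0,0,0.15,15]
    - [0,0,0,0,0,0.25,15]
    - [0,0,0,0,0,0.3,15]
    - [0,0,0,0,0,0.3,15]

```text
t: 8.73
eef_pos: [0.5972, 0.019, 0.0275]
eef_rot: [-180.0, -0.1, -0.0]
ft_force: [-6.6, 0.7, 21.9]
finger_gap: 0.027
grip_force: 61.4
```

Emit:
drive_tool:
  targets:
    - [0,0,0,0,0,0,15]
    - [0,0,0,0,0,-0.02,30]
    - [0,0,0,0,0,-0.02,40]
    - [0,0,0,0,0,-0.02,42]
    - [0,0,0,0,0,-0.1,42]

```text
t: 9.15
eef_pos: [0.5965, 0.019, 0.0283]
eef_rot: [-180.0, 0.0, 0.0]
ft_force: [0.5, -0.4, -2.2]
finger_gap: 0.0422
grip_force: 0.0
```

Emit:
drive_tool:
  targets:
    - [0,0,0,0,0,-0.6,42]
    - [0,0,0,0,0,-1.8,42]
    - [0,0,0,0,0,-3.2,42]
    - [0,0,0,-0.4,-0.3,-4.2,60]
    - [0,0,0,-1.6,-1.1,-4.4,60]

```text
t: 9.57
eef_pos: [0.5606, 0.0444, 0.1426]
eef_rot: [180.0, -0.4, -0.2]
ft_force: [0.6, 1.5, -0.0]
finger_gap: 0.0597
grip_force: 0.0
```

Emit:
drive_tool:
  targets:
    - [0,0,0,-1.3,-0.9,0,60]
    - [0,0,0,-2.6,-1.8,0,60]
    - [0,0,0,-3.9,-2.7,0,60]
    - [0,0,0,-4.8,-3.3,0,60]
    - [0,0,0,-5.0,-3.4,0,60]

```text
t: 9.98
eef_pos: [0.4282, 0.1339, 0.1387]
eef_rot: [-180.0, 0.1, 0.2]
ft_force: [1.3, 0.4, 0.2]
finger_gap: 0.0602
grip_force: 0.0
```

Emit:
drive_tool:
  targets:
    - [0,0,0,0,0,0,60]
    - [0,0,0,0,0,0,60]

```text
t: 10.15
eef_pos: [0.4324, 0.1314, 0.1388]
eef_rot: [-180.0, -0.0, 0.0]
ft_force: [0.3, -0.5, 0.4]
finger_gap: 0.0602
grip_force: 0.0
```

```bash
python3 - <<'E'
from h import *
mv(.4325,.1305,.019,0)
im,p=wl(.040,thr=140);cv2.imwrite("pics/w4.png",im)
print(proj("wrist",[.4325,.1305,.04],p))
E
```

```text
rz 0.00  sh 0.00 0.03 4.79 pos [0.4324 0.1314 0.1388] yaw 0.0
[407.2   7.1] [ 330    0  182   20 2554] [0.5561 0.0281]
[206.1  47.9] [ 174   14   65   69 3378] [0.5343 0.1608]
[253.3 200.9] [ 228  172   51   57 2263] [0.4341 0.1312]
[161.9 267.1] [146 243  34  51 617] [0.3804 0.1998]
[346.8 267.1] [329 243  35  51 609] [0.3805 0.0609]
[[253.9625392  202.12540787]]
```

View pics/w4.png

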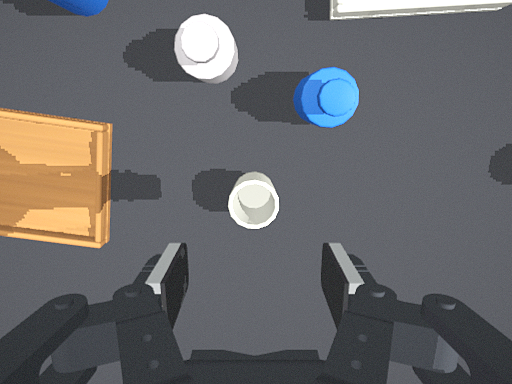

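Emit:
drive_tool:
  targets:
    - [0,0,0,0,0,1.5,60]
    - [0,0,0,0,0,3.0,60]
    - [0,0,0,0,0,4.2,60]
    - [0,0,0,0,0,4.7,60]
    - [0,0,0,0,0,4.7,60]

```text
t: 10.62
eef_pos: [0.4312, 0.1301, 0.0183]
eef_rot: [179.9, 0.2, -0.1]
ft_force: [-0.8, 0.4, -0.5]
finger_gap: 0.0603
grip_force: 0.0
```

Emit:
drive_tool:
  targets:
    - [0,0,0,0,0,0,45]
    - [0,0,0,0,0,0,30]
    - [0,0,0,0,0,0,22]
    - [0,0,0,0,0,0,22]
    - [0,0,0,0,0,0,22]

```text
t: 11.03
eef_pos: [0.4325, 0.1316, 0.022]
eef_rot: [-180.0, -0.1, -0.0]
ft_force: [1.1, -0.6, 8.1]
finger_gap: 0.0352
grip_force: 60.3
```

Emit:
drive_tool:
  targets:
    - [0,0,0,0,0,0,22]
    - [0,0,0,0,0,0,22]

```text
t: 11.2
eef_pos: [0.4326, 0.1316, 0.022]
eef_rot: [-180.0, -0.1, -0.0]
ft_force: [1.2, -1.6, 10.8]
finger_gap: 0.0351
grip_force: 60.3
```

Emit:
drive_tool:
  targets:
    - [0,0,0,0,0,-0.8,22]
    - [0,0,0,0,0,-2.2,22]
    - [0,0,0,0,0,-3.6,22]
    - [0,0,0,0.1,0.6,-4.3,22]
    - [0,0,0,0.2,1.9,-4.4,22]

```text
t: 11.62
eef_pos: [0.4385, 0.0869, 0.1348]
eef_rot: [-179.8, -0.3, 0.3]
ft_force: [2.2, -0.5, -0.4]
finger_gap: 0.0353
grip_force: 60.4
```

Emit:
drive_tool:
  targets:
    - [0,0,0,0.1,1.5,0,22]
    - [0,0,0,0.2,3.0,0,22]
    - [0,0,0,0.4,4.6,0,22]
    - [0,0,0,0.5,6.2,0,22]
    - [0,0,0,0.6,7.8,0,22]

```text
t: 12.03
eef_pos: [0.4516, -0.113, 0.1317]
eef_rot: [180.0, -0.1, 0.0]
ft_force: [1.9, -0.0, -0.1]
finger_gap: 0.0353
grip_force: 60.4
```

Emit:
drive_tool:
  targets:
    - [0,0,0,0.2,1.6,0,22]
    - [0,0,0,0.4,3.2,0,22]
    - [0,0,0,0.5,4.8,0,22]
    - [0,0,0,0.6,6.3,0,22]
    - [0,0,0,0.7,7.6,0,22]

```text
t: 12.45
eef_pos: [0.4687, -0.304, 0.1317]
eef_rot: [180.0, -0.0, -0.1]
ft_force: [0.1, 1.5, -0.9]
finger_gap: 0.0344
grip_force: 60.4
```

Emit:
drive_tool:
  targets:
    - [0,0,0,0,0.6,0,22]
    - [0,0,0,0,0.64,0,22]
    - [0,0,0,0,0.64,0,22]
    - [0,0,0,0,0.64,1.0,22]
    - [0,0,0,0,0.64,2.0,22]

```text
t: 12.87
eef_pos: [0.4704, -0.3158, 0.0818]
eef_rot: [180.0, -0.2, 0.1]
ft_force: [0.3, -0.8, -0.7]
finger_gap: 0.035
grip_force: 60.4
```

Emit:
drive_tool:
  targets:
    - [0,0,0,0,0,0.6,22]
    - [0,0,0,0,0,1.2,22]
    - [0,0,0,0,0,1.6,22]
    - [0,0,0,0,0,1.8,22]
    - [0,0,0,0,0,1.8,22]

```text
t: 13.28
eef_pos: [0.4692, -0.316, 0.0355]
eef_rot: [-180.0, 0.0, 0.1]
ft_force: [-0.2, 0.6, -0.2]
finger_gap: 0.0349
grip_force: 60.4
```

```bash
python3 - <<'E'
from h import *
mv(.470,-.317,.027,0)
im=capture("wrist")[:,:,::-1];s=capture("scene")[:,:,::-1][130:250,90:280]
cv2.imwrite("pics/w5.png",np.hstack([im[150:],cv2.resize(s,(288,234))]))
E
```

```text
rz 0.01  sh 0.03 0.04 0.34 pos [ 0.4692 -0.316   0.0355] yaw 0.1
```

View pics/w5.png

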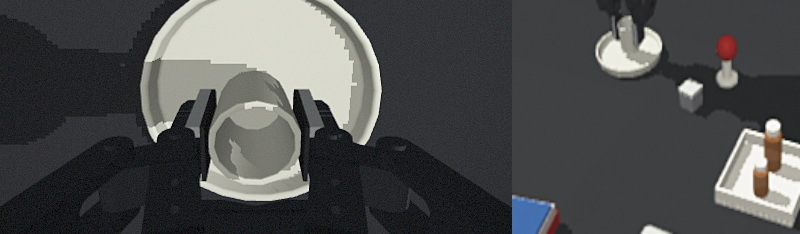

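Emit:
drive_tool:
  targets:
    - [0,0,0,0,0,0.15,22]
    - [0,0,0,0,0,0.25,22]
    - [0,0,0,0,0,0.35,22]
    - [0,0,0,0,0,0.35,22]
    - [0,0,0,0,0,0.35,22]

```text
t: 13.8
eef_pos: [0.4692, -0.317, 0.0273]
eef_rot: [-180.0, 0.0, 0.0]
ft_force: [0.3, 0.3, -1.0]
finger_gap: 0.0348
grip_force: 60.4
```

Emit:
drive_tool:
  targets:
    - [0,0,0,0,0,0,36]
    - [0,0,0,0,0,-0.02,44]
    - [0,0,0,0,0,-0.02,50]
    - [0,0,0,0,0,-0.02,50]
    - [0,0,0,0,0,-0.1,50]

```text
t: 14.22
eef_pos: [0.4691, -0.3169, 0.0296]
eef_rot: [-180.0, 0.0, 0.0]
ft_force: [0.9, 0.5, 0.7]
finger_gap: 0.0495
grip_force: 0.0
```

Emit:
drive_tool:
  targets:
    - [0,0,0,0,0,-0.6,50]
    - [0,0,0,0,0,-1.8,50]
    - [0,0,0,0,0,-3.2,50]
    - [0,0,0,0,-0.4,-4.4,60]
    - [0,0,0,0.2,-1.8,-4.6,60]

```text
t: 14.63
eef_pos: [0.4746, -0.277, 0.1496]
eef_rot: [179.7, -0.3, -0.4]
ft_force: [0.9, -0.9, 0.5]
finger_gap: 0.0601
grip_force: 0.0
```

Emit:
drive_tool:
  targets:
    - [0,0,0,0.2,-1.6,0,60]
    - [0,0,0,0.4,-3.2,0,60]
    - [0,0,0,0.6,-4.8,0,60]
    - [0,0,0,0.8,-6.4,0,60]
    - [0,0,0,1.0,-8.0,0,60]

```text
t: 15.05
eef_pos: [0.4991, -0.0702, 0.1451]
eef_rot: [-180.0, -0.0, -0.0]
ft_force: [1.6, 0.5, 1.0]
finger_gap: 0.0601
grip_force: 0.0
```

Emit:
drive_tool:
  targets:
    - [0,0,-1.0,0.2,-1.4,0,60]
    - [0,0,-2.0,0.4,-2.8,0,60]
    - [0,0,-3.0,0.6,-4.2,0,60]
    - [0,0,-4.0,0.8,-5.6,0,60]
    - [0,0,-5.0,1.0,-6.8,0,60]

```text
t: 15.47
eef_pos: [0.5241, 0.1006, 0.1451]
eef_rot: [-180.0, -0.0, 30.4]
ft_force: [0.4, -0.2, 0.1]
finger_gap: 0.0597
grip_force: 0.0
```

```bash
python3 - <<'E'
from h import *
mv(.535,.161,.14,60)
E
```

```text
rz -4.94  sh 1.60 -1.86 0.21 pos [0.5241 0.1006 0.1451] yaw 30.4
```

Emit:
drive_tool:
  targets:
    - [0,0,-1.0,0.8,-1.0,0,60]
    - [0,0,-2.0,1.4,-1.7,0.2,60]
    - [0,0,-3.0,1.63,-1.95,0.2,60]
    - [0,0,-4.0,1.63,-1.95,0.2,60]
    - [0,0,-5.0,1.63,-1.95,0.2,60]

```text
t: 15.88
eef_pos: [0.535, 0.1615, 0.1398]
eef_rot: [-180.0, 0.0, 60.4]
ft_force: [-0.6, -0.2, 0.1]
finger_gap: 0.0604
grip_force: 0.0
```

Emit:
drive_tool:
  targets:
    - [0,0,0,0,0,0,60]
    - [0,0,0,0,0,0,60]
    - [0,0,0,0,0,0,60]

```text
t: 16.13
eef_pos: [0.5351, 0.1603, 0.1399]
eef_rot: [180.0, 0.0, 59.8]
ft_force: [-0.2, 0.3, -0.7]
finger_gap: 0.06
grip_force: 0.0
```

```bash
python3 - <<'E'
from h import *
mv(.535,.161,.021,60)
im,p=wl(.066,thr=130);cv2.imwrite("pics/w6.png",im)
print(proj("wrist",[[.535,.161,.066],[.535,.161,0]],p))
E
```

```text
rz -0.04  sh 0.02 -0.02 4.76 pos [0.5351 0.1603 0.1399] yaw 59.8
[368.6  38.9] [ 345   15   46   51 1505] [0.6415 0.2157]
[251.7 201.5] [ 225  176   54   52 2070] [0.5376 0.167 ]
[435.3 250.8] [  342   183   170   139 10780] [0.6204 0.0782]
[[252.75643161 211.17766878]
 [253.1769867  186.4109411 ]]
```

View pics/w6.png

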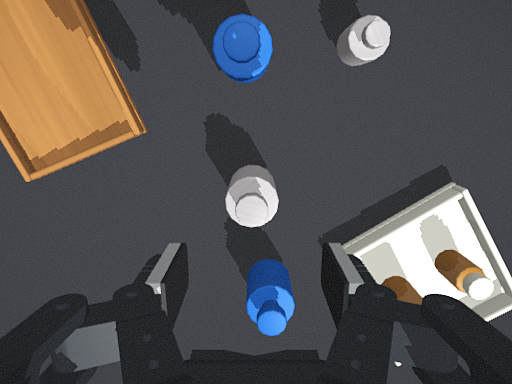

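Emit:
drive_tool:
  targets:
    - [0,0,0,0,0,1.5,60]
    - [0,0,0,0,0,3.0,60]
    - [0,0,0,0,0,4.2,60]
    - [0,0,0,0,0,4.7,60]
    - [0,0,0,0,0,4.7,60]

```text
t: 16.6
eef_pos: [0.5337, 0.1602, 0.0201]
eef_rot: [-179.9, 0.2, 59.9]
ft_force: [-0.9, 0.1, 0.2]
finger_gap: 0.0599
grip_force: 0.0
```

Emit:
drive_tool:
  targets:
    - [0,0,0,0,0,0,45]
    - [0,0,0,0,0,0,30]
    - [0,0,0,0,0,0,22]
    - [0,0,0,0,0,0,22]
    - [0,0,0,0,0,0,22]

```text
t: 17.02
eef_pos: [0.5361, 0.161, 0.0242]
eef_rot: [179.9, -0.1, 60.0]
ft_force: [-3.1, -0.3, 10.2]
finger_gap: 0.0364
grip_force: 60.9
```

Emit:
drive_tool:
  targets:
    - [0,0,0,0,0,0,22]
    - [0,0,0,0,0,0,22]

```text
t: 17.18
eef_pos: [0.5361, 0.161, 0.0242]
eef_rot: [179.9, -0.1, 60.0]
ft_force: [-2.7, 0.8, 10.6]
finger_gap: 0.0368
grip_force: 60.9
```

Emit:
drive_tool:
  targets:
    - [0,0,0,0,0,-0.4,22]
    - [0,0,0,0,0,-1.0,22]
    - [0,0,0,0,0,-1.8,22]
    - [0,0,0,0,0,-2.6,22]
    - [0,0,0,0,0,-2.6,22]

```text
t: 17.6
eef_pos: [0.537, 0.161, 0.0919]
eef_rot: [179.8, -0.2, 60.0]
ft_force: [1.5, 0.3, -2.2]
finger_gap: 0.0364
grip_force: 60.7
```

```bash
python3 - <<'E'
from h import *
y=np.radians(-7.5);c=np.array([.449,.328])
for o in(-.033,.035): print(o,c+o*np.array([-np.sin(y),np.cos(y)]))
q=c-.033*np.array([-np.sin(y),np.cos(y)]);mv(q[0],q[1],.09,60)
E
```

```text
-0.033 [0.44469264 0.29528232]
0.035 [0.45356842 0.36270057]
rz -0.01  sh 2.80 -5.89 0.07 pos [0.537  0.161  0.0919] yaw 60.0
```

Emit:
drive_tool:
  targets:
    - [0,0,0,0.5,-0.7,0,22]
    - [0,0,0,1.4,-1.8,0,22]
    - [0,0,0,2.4,-3.1,0,22]
    - [0,0,0,3.3,-4.3,0,22]
    - [0,0,0,4.2,-5.5,0,22]

```text
t: 18.02
eef_pos: [0.4677, 0.3217, 0.0878]
eef_rot: [180.0, -0.0, 60.0]
ft_force: [1.3, -0.2, -3.6]
finger_gap: 0.0364
grip_force: 60.9
```

Emit:
drive_tool:
  targets:
    - [0,0,-0.8,0.7,-0.9,0,22]
    - [0,0,-1.6,1.1,-1.4,0,22]
    - [0,0,-2.6,1.1,-1.4,0,22]
    - [0,0,-3.6,1.1,-1.4,0,22]
    - [0,0,-3.7,1.1,-1.4,0,22]

```text
t: 18.43
eef_pos: [0.4519, 0.3616, 0.0875]
eef_rot: [180.0, -0.0, 82.5]
ft_force: [-0.2, -0.8, -3.5]
finger_gap: 0.037
grip_force: 60.8
```

Emit:
drive_tool:
  targets:
    - [0,0,0,0,0,0,22]
    - [0,0,0,0,0,0.6,22]
    - [0,0,0,0,0,1.4,22]
    - [0,0,0,0,0,1.9,22]
    - [0,0,0,0,0,1.9,22]

```text
t: 18.85
eef_pos: [0.4511, 0.3605, 0.0376]
eef_rot: [-179.9, 0.2, 82.1]
ft_force: [-0.7, -0.6, -3.3]
finger_gap: 0.0368
grip_force: 60.8
```

Emit:
drive_tool:
  targets:
    - [0,0,0,0,0,0,22]
    - [0,0,0,0,0,0,22]

```text
t: 19.02
eef_pos: [0.4523, 0.3619, 0.0405]
eef_rot: [180.0, -0.0, 82.1]
ft_force: [0.1, -0.4, -3.6]
finger_gap: 0.0367
grip_force: 60.8
```

```bash
python3 - <<'E'
from h import *
mv(.4536,.3627,.0292,82)
im=capture("wrist")[:,:,::-1];s=capture("scene")[:,:,::-1][150:270,330:480]
cv2.imwrite("pics/w7.png",np.hstack([im[150:],cv2.resize(s,(288,234))]))
E
```

```text
rz 0.02  sh 0.04 0.05 0.45 pos [0.4523 0.3619 0.0405] yaw 82.1
```

View pics/w7.png

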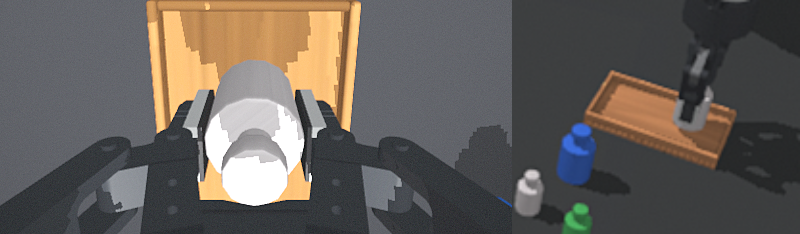

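Emit:
drive_tool:
  targets:
    - [0,0,0,0,0,0.2,22]
    - [0,0,0,0,0,0.35,22]
    - [0,0,0,0,0,0.45,22]
    - [0,0,0,0,0,0.48,22]
    - [0,0,0,0,0,0.48,22]

```text
t: 19.53
eef_pos: [0.4521, 0.3616, 0.0291]
eef_rot: [180.0, 0.0, 82.2]
ft_force: [-7.2, -8.0, 31.1]
finger_gap: 0.0365
grip_force: 64.7
```

Emit:
drive_tool:
  targets:
    - [0,0,0,0,0,0,30]
    - [0,0,0,0,0,0,40]
    - [0,0,0,0,0,0,46]
    - [0,0,0,0,0,0,47]
    - [0,0,0,0,0,-0.1,47]

```text
t: 19.95
eef_pos: [0.4518, 0.3615, 0.0299]
eef_rot: [-180.0, 0.0, 82.2]
ft_force: [0.5, -1.0, -0.8]
finger_gap: 0.0471
grip_force: 0.0
```

Emit:
drive_tool:
  targets:
    - [0,0,0,0,0,-0.6,47]
    - [0,0,0,0,0,-1.8,47]
    - [0,0,0,0,0,-3.2,47]
    - [0,0,0,0,0,-4.4,47]
    - [0,0,0,-0.5,0.9,-4.6,55]

```text
t: 20.37
eef_pos: [0.4708, 0.3508, 0.1505]
eef_rot: [179.9, -0.3, 82.5]
ft_force: [0.1, 1.4, -0.1]
finger_gap: 0.055
grip_force: 0.0
```

Emit:
drive_tool:
  targets:
    - [0,0,0,-0.7,1.4,0,55]
    - [0,0,0,-1.4,2.8,0,55]
    - [0,0,0,-2.1,4.2,0,55]
    - [0,0,0,-2.8,5.6,0,55]
    - [0,0,0,-3.5,7.0,0,55]

```text
t: 20.78
eef_pos: [0.6355, 0.2342, 0.1455]
eef_rot: [180.0, -0.0, 82.2]
ft_force: [0.7, 0.3, 0.9]
finger_gap: 0.0552
grip_force: 0.0
```

Emit:
drive_tool:
  targets:
    - [0,0,1.0,-0.67,0.97,0,55]
    - [0,0,2.0,-0.67,0.97,0,55]
    - [0,0,3.0,-0.67,0.97,0,55]
    - [0,0,3.7,-0.67,0.97,0,55]
    - [0,0,3.7,-0.67,0.97,0,55]

```text
t: 21.2
eef_pos: [0.6558, 0.2159, 0.1452]
eef_rot: [-180.0, 0.0, 59.8]
ft_force: [0.3, 0.2, -0.1]
finger_gap: 0.0549
grip_force: 0.0
```

Emit:
drive_tool:
  targets:
    - [0,0,0,0,0,0,55]
    - [0,0,0,0,0,0,55]

```text
t: 21.37
eef_pos: [0.6557, 0.216, 0.1453]
eef_rot: [-180.0, 0.0, 60.2]
ft_force: [-0.3, 0.2, -0.4]
finger_gap: 0.0549
grip_force: 0.0
```

```bash
python3 - <<'E'
from h import *
mv(.6565,.217,.020,60)
im,p=wl(.050,thr=130);cv2.imwrite("pics/w8.png",im)
print(proj("wrist",[[.6565,.217,.050],[.6565,.217,0]],p))
E
```

```text
rz 0.03  sh 0.05 0.01 5.01 pos [0.6557 0.216  0.1453] yaw 60.2
[469.3  21.1] [ 421    0   91   52 3347] [0.8248 0.2493]
[ 18.9 224.2] [   0  158   63  109 2431] [0.515  0.2884]
[252.2 192.7] [ 233  171   38   44 1299] [0.658  0.2229]
[494.7 232.5] [ 464  176   48  144 3675] [0.7869 0.101 ]
[169.9 270.5] [154 241  33  78 769] [0.5709 0.1947]
[339.1 265.6] [323 241  33  52 648] [0.686  0.1412]
[ 27.7 272.9] [  0 261  58  25 193] [0.4819 0.2519]
[297.3 336.8] [ 241  308   90   52 2055] [0.6237 0.1095]
[100.8 343.7] [  74  320   52   48 1872] [0.4902 0.1751]
[390.  373.3] [382 358  23  26 374] [0.6832 0.0344]
[[253.81972884 200.60736533]
 [253.96118718 183.9599989 ]]
```

View pics/w8.png

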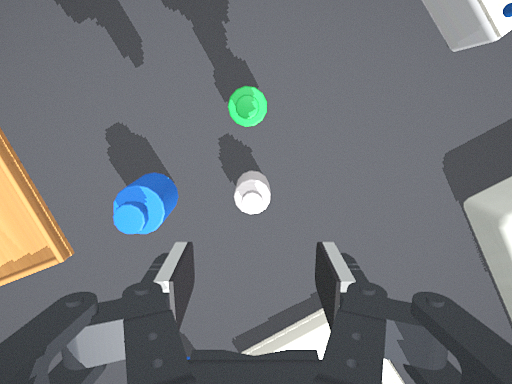

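Emit:
drive_tool:
  targets:
    - [0,0,0,0,0,1.5,48]
    - [0,0,0,0,0,3.0,48]
    - [0,0,0,0,0,4.4,48]
    - [0,0,0,0,0,5.05,48]
    - [0,0,0,0,0,5.05,48]

```text
t: 21.83
eef_pos: [0.6538, 0.2151, 0.0154]
eef_rot: [-179.8, 0.2, 60.1]
ft_force: [0.2, 0.2, 0.6]
finger_gap: 0.0479
grip_force: 0.0
```

Emit:
drive_tool:
  targets:
    - [0,0,0,0,0,0,38]
    - [0,0,0,0,0,0,26]
    - [0,0,0,0,0,0,14]
    - [0,0,0,0,0,0,14]
    - [0,0,0,0,0,0,14]

```text
t: 22.25
eef_pos: [0.6571, 0.2163, 0.0214]
eef_rot: [179.9, -0.1, 60.0]
ft_force: [-1.7, -0.7, 9.8]
finger_gap: 0.026
grip_force: 59.5
```

Emit:
drive_tool:
  targets:
    - [0,0,0,0,0,0,14]
    - [0,0,0,0,0,0,14]

```text
t: 22.42
eef_pos: [0.6571, 0.2163, 0.0214]
eef_rot: [179.9, -0.1, 60.0]
ft_force: [-1.1, 0.3, 10.5]
finger_gap: 0.0261
grip_force: 59.5
```

Emit:
drive_tool:
  targets:
    - [0,0,0,0,0,-0.4,14]
    - [0,0,0,0,0,-1.2,14]
    - [0,0,0,0,0,-2.4,14]
    - [0,0,0,0,0,-3.6,14]
    - [0,0,0,0,0,-3.6,14]

```text
t: 22.83
eef_pos: [0.6586, 0.2168, 0.1165]
eef_rot: [179.7, -0.4, 60.0]
ft_force: [0.3, 0.2, -2.1]
finger_gap: 0.0259
grip_force: 59.1
```

```bash
python3 - <<'E'
from h import *
mv(.4447,.2953,.11,60)
E
```

```text
rz -0.00  sh -1.56 -8.98 0.26 pos [0.6586 0.2168 0.1165] yaw 60.0
```

Emit:
drive_tool:
  targets:
    - [0,0,0,-0.1,-0.9,0,14]
    - [0,0,0,-0.3,-2.2,0,14]
    - [0,0,0,-0.6,-3.7,0,14]
    - [0,0,0,-0.8,-5.2,0,14]
    - [0,0,0,-1.1,-6.7,0,14]

```text
t: 23.25
eef_pos: [0.4958, 0.2763, 0.1103]
eef_rot: [180.0, -0.1, 60.0]
ft_force: [0.4, 1.1, -1.2]
finger_gap: 0.0258
grip_force: 59.2
```

Emit:
drive_tool:
  targets:
    - [0,0,-0.8,-0.3,-1.4,0,14]
    - [0,0,-1.6,-0.39,-2.1,0,14]
    - [0,0,-2.6,-0.39,-2.21,0,14]
    - [0,0,-3.6,-0.39,-2.21,0,14]
    - [0,0,-3.7,-0.39,-2.21,0,14]

```text
t: 23.67
eef_pos: [0.4444, 0.2953, 0.1102]
eef_rot: [179.9, -0.1, 82.6]
ft_force: [0.2, 0.1, -1.4]
finger_gap: 0.0265
grip_force: 59.3
```

Emit:
drive_tool:
  targets:
    - [0,0,0,0,0,0,14]
    - [0,0,0,0,0,0.8,14]
    - [0,0,0,0,0,1.8,14]
    - [0,0,0,0,0,2.6,14]
    - [0,0,0,0,0,2.8,14]

```text
t: 24.08
eef_pos: [0.4436, 0.294, 0.0369]
eef_rot: [-179.9, 0.1, 82.0]
ft_force: [-1.4, -0.8, -2.5]
finger_gap: 0.0262
grip_force: 59.3
```

Emit:
drive_tool:
  targets:
    - [0,0,0,0,0,0,14]
    - [0,0,0,0,0,0,14]

```text
t: 24.25
eef_pos: [0.4446, 0.2951, 0.0398]
eef_rot: [180.0, -0.0, 82.1]
ft_force: [-0.6, 0.3, -2.1]
finger_gap: 0.0264
grip_force: 59.3
```

```bash
python3 - <<'E'
from h import *
mv(.4447,.2953,.0264,82)
E
```

```text
rz 0.02  sh 0.01 0.00 0.54 pos [0.4446 0.2951 0.0398] yaw 82.1
```

Emit:
drive_tool:
  targets:
    - [0,0,0,0,0,0.25,14]
    - [0,0,0,0,0,0.42,14]
    - [0,0,0,0,0,0.5,14]
    - [0,0,0,0,0,0.55,14]
    - [0,0,0,0,0,0.55,14]

```text
t: 24.67
eef_pos: [0.4445, 0.295, 0.0263]
eef_rot: [180.0, -0.0, 82.2]
ft_force: [-5.5, -3.8, 19.1]
finger_gap: 0.0263
grip_force: 61.7
```

Emit:
drive_tool:
  targets:
    - [0,0,0,0,0,0,28]
    - [0,0,0,0,0,0,36]
    - [0,0,0,0,0,0,40]
    - [0,0,0,0,0,0,40]
    - [0,0,0,0,0,-0.1,40]

```text
t: 25.08
eef_pos: [0.4441, 0.2948, 0.0275]
eef_rot: [-180.0, 0.0, 82.2]
ft_force: [-0.4, -0.4, 0.0]
finger_gap: 0.0402
grip_force: 0.0
```

Emit:
drive_tool:
  targets:
    - [0,0,0,0,0,-0.6,40]
    - [0,0,0,0,0,-1.8,40]
    - [0,0,0,0,0,-3.4,40]
    - [0,0,0,0,0,-5.0,40]
    - [0,0,0,0,0,-6.5,40]

```text
t: 25.5
eef_pos: [0.4439, 0.2948, 0.1925]
eef_rot: [-180.0, -0.0, 82.2]
ft_force: [1.1, -0.4, 0.3]
finger_gap: 0.0399
grip_force: 0.0
```

Emit:
drive_tool:
  targets:
    - [0,0,0,-1.5,0,0,40]
    - [0,0,0,-3.0,0,0,40]
    - [0,0,0,-3.4,0,0,40]
    - [0,0,0,-3.4,0,0,40]
    - [0,0,0,-3.4,0,0,40]

```text
t: 25.92
eef_pos: [0.433, 0.2104, 0.1907]
eef_rot: [180.0, -0.0, 82.1]
ft_force: [0.0, 0.8, -0.1]
finger_gap: 0.0399
grip_force: 0.0
```

```bash
python3 - <<'E'
from h import *
im=capture("wrist")[:,:,::-1];s=capture("scene")[:,:,::-1];t=capture("top")[:,:,::-1]
a=cv2.resize(s[130:270,130:460],(660,280));b=cv2.resize(t[130:280,80:420],(660,291))
cv2.imwrite("pics/f.png",np.vstack([a,b]))
E
```

```text
(no output)
```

View pics/f.png

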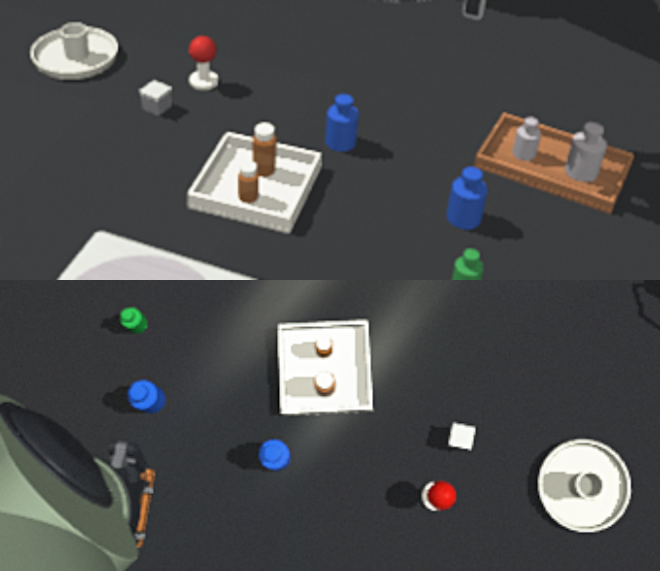

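The last picture shows all five things standing upright in their trays. The weights are in the wooden tray (upper view, 527,140 and 587,155), the vials in the square tray (264,150 and 248,182) and the crucible in the dish (75,42). The bulb, clip box and look-alikes have not moved.

```bash
python3 -c "
from rig import *
print(hand_in())"
```

```text
the job is handed in; nothing more can be done
None
```

The job is handed in at about 26 s of the 106 s: both weights, both vials and the crucible were left upright in their trays, and the bulb, clip box and look-alikes were left untouched; the hand-in returned no verdict.

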